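# Switch on the stove fan under its hinged guard

### The job

Switch on the stove fan at the switch box fixed to the table: lift the hinged guard clear of the lever, push the lever fully over from left to right (as seen from the robot), then lower the guard gently until it is fully shut. Leave the pot, the bowl and the hammer where they are.

Things in the scene. Friction and masses are not known exactly. Their poses are not given: they have to be found in the camera images.
- switch_box: Low dark metal box with a bright top plate, fixed to the table, 150 (x) by 130 (y) by 40 mm high. Origin: centre of its underside, on the table. Its x axis points from the guard's handle side, which faces the robot, to the hinge side, away from the robot; its y axis points to the left as seen from the robot; z up. It is turned up to 0.35 rad either way. Nothing stands above the top plate but the lever and the guard.
- guard_hinge (a point): Middle of the guard's hinge axis, which runs along the box's y axis: 68 mm from the box's centre towards its +x, 41 mm above the table. Axes as the box's. Does not move.
- guard (a joint): Hinge of the guard: 0 rad is fully shut, it grows as the guard is lifted, stop at 1.8 rad. The hinge has friction, so the guard stays at any angle where it is left and does not fall (some 2 N at the handle moves it). It may start up to 0.12 rad ajar. The guard is a grey sheet-metal hood, 130 mm long from the hinge towards the handle side, 120 mm wide, 65 mm high, walls 4 mm, open below and towards the hinge, 0.2 kg.
- guard_handle (a point): Middle of the guard's handle, a round steel bar 10 mm in diameter and 90 mm long, parallel to the hinge axis, held by a leg at each end. Bar centre line 38 mm above the hood's flat top and, with the guard shut, 107 mm from the hinge axis towards the robot and 103 mm above it (144 mm above the table). It swings with the guard: axes as the box's when shut, turning about the box's y axis, up and over away from the robot.
- lever (a joint): Switch lever under the guard: 0 rad is off (leaning left, to the box's +y, 0.6 rad from upright), 1.2 rad is on (leaning right, 0.6 rad from upright). It starts at 0 to 0.12 and has friction: it stays where it is left (about 1.5 N at the knob moves it).
- lever_tip (a point): Centre of the black ball knob, 22 mm in diameter, on the lever, a 10 mm steel rod. It lies 52 mm from the lever's pivot, whose axis runs along the box's x axis through a point 20 mm from the box's centre towards its -x, 40 mm above the table. The knob's centre is 43 mm above the box's top plate and 29 mm to the left of the pivot when off, as far to the right when on.
- pot: Blue enamelled pot, open, 116 mm across (about 185 mm over its two side handles), 115 mm high, loose; origin at the centre of its underside. Not to be disturbed.
- bowl: Brass bowl, 150 mm across, 50 mm high, loose; origin at the centre of its underside. Not to be disturbed.
- hammer: Hammer lying on the table, loose; handle along its x axis. Not to be disturbed.

How it is judged (in metres and radians):
On the way, in this order (a step that is already met when the one before it is completed fails the run):
1. the guard is lifted clear of the lever (over 0.8 rad) (value of joint guard above 0.8 rad), for 0.2 s.
2. the lever is pushed over to the right (over 1.05 of 1.2 rad) (value of joint lever above 1.05 rad), for 0.2 s.
At the end, for the whole second after the job is handed in: The guard is shut (within 0.06 rad) with the lever over to the right beneath it (over 1.05 of 1.2 rad) (value of joint guard below 0.06 rad and value of joint lever above 1.05 rad); the robot touches nothing.
It fails at once if the guard is slammed (closing faster than 3 rad/s) (velocity of joint guard below -3 rad/s).
It fails at once if the pot is displaced by more than 30 mm (distance of pot from where it was at the start of the episode above 0.03 m).
It fails at once if the bowl is displaced by more than 30 mm (distance of bowl from where it was at the start of the episode above 0.03 m).
It fails at once if the hammer is displaced by more than 30 mm (distance of hammer from where it was at the start of the episode above 0.03 m).
It also fails if it takes over 70 s, if anything falls off the work surface, if the arm or the gripper's body presses on something with over 40 N, if the wrist force passes 120 N, or if a joint passes its speed limit or range.

### The arm

A 7-joint arm with a two-finger parallel gripper is mounted at the origin on the work surface. World frame = base frame: x ahead of the robot, y to its left, z up, the work surface at z = 0. Lengths are in mm, angles in rad, forces in N, time in s.
With the tool pointing down it reaches from about 400 to 875 mm from the base axis. Payload 4.4 kg.
Tool frame: the origin (TCP) lies on the centre line of the jaws, within the pads' length; the fingertips stand 25 mm ahead of it and the grasp point (between the pads) lies 6 mm ahead of it (ctrl.finger_overhang is the distance from the TCP to the fingertips, in mm); z points along the fingers, y is the line along which they close (so a half turn about z gives the same grasp; the last joint's range is limited). The gripper opens to 85 mm and grips with 20 to 120 N. Pads are 22 mm wide; open, the fingers measure 114 mm over their backs; the gripper's body (76 mm by 85 mm) begins 54 mm behind the grasp point. The pads swing forward as they close: fully open they stand 13 mm farther back than shut.
Start: joints at [1.082, 0.628, 0.038, 1.517, -0.027, 0.996, -0.02], TCP at [266.734, -592.766, 219.813] pointing down, gripper open.
Joint ranges: [-3.06, 3.06], [-0.37, 2.12], [-1.25, 1.32], [0.18, 2.47], [-1.1, 4.24], [0.23, 1.98], [-2.94, 2.94]. Speed limits (rad/s): [2.57, 2.57, 3.14, 3.14, 3.14, 3.14, 3.14].

### API

Orientations are given as [roll, pitch, yaw] about the fixed x, y, z axes, in that order (R = Rz(yaw) Ry(pitch) Rx(roll)).
In Python, from cell import ctrl gives the robot as it stands. The module is installed in compiled form; this text tells all that it offers.
- The arm moves only by the tool play_rows, never from a script. Its argument "targets" is a list of rows, each a list of 5 numbers: the closure, from 0 (fully open) to 1 (shut), then the shift along the tool's x, y, z in cm, then the turn about the tool's z in degrees. In form: [[gripper, dx, dy, dz, spin], ...]. A call has 1 to 10 rows; each row is the pose to reach, as a shift and turn from the pose commanded when the call began, along the tool's axes at that moment; what a row does not reach only later rows make up. A row lasts 1/10 s, in which the tool goes at most 50 mm and 8.59 degrees, less where a joint would pass 70% of its speed; a pose out of reach is approached as far as the arm can. A call with a gripper value outside its range is refused whole. The fingers move at their own pace and stop on an object; the grip force is fixed at half the most. Time passes only in rows, so rows that repeat a pose let the fingers close. It gives the time, the measured TCP pose, the force, the opening and the grip force at its end, in the units of the state.
- ctrl.read_state(): the state, without advancing time (a new reading comes with each control period).
- ctrl.get_image(name): name is "scene" or "top" or "wrist"; returns (picture, depth): 480x640x3 uint8, red, green, blue; 480x640 float32, mm along the optical axis (not along the pixel's ray), 0 where there is no reading.
- ctrl.calibration(name): a dict with "vfov" (degrees; the focal length in pixels is half the picture's height over the tangent of half this angle, whatever the lens; pixels are square), "cx", "cy" (the principal point, pixels), "extrinsics" (4x4, takes a point from camera to world coordinates); the wrist camera has in their place "mount" (4x4, takes a point from camera to tool coordinates, whose origin is the TCP and whose axes are the flange's). Camera axes: x right, y down, z forward; pixel columns grow to the right and rows downward; lengths in mm; the calibration is good to about 2 mm. A picture is of the moment at which its call begins: read the wrist's pose just before it. calibration takes no time and is no camera call.
- ctrl.finish_job(): hands the job in; it is judged then, once.
Trained networks look in the newest picture that a camera, given by its name, has taken for a name from the list of things; names that differ only in an ending like _2 or _b are one class to them, and where a whole thing is asked for, a point or a joint stands for the part that bears it (a point fixed in the world has none). Each returns a list of dicts, best first, with "confidence" (0 to 1); they miss things now and then, are a little off and sometimes report something else, mostly with a low value. They report only what shows in the picture. A call takes as long as a camera call.
- ctrl.search_frame(camera, name): "bbox" ([left, top, right, bottom] in pixels, round what is visible of it).
- ctrl.trace(camera, name): "pixels" (480x640 bool, what is visible of it) and "bbox" ([left, top, right, bottom] in pixels, round what is visible of it).
The state is a dict: "clock": time; "qpos": joint angles; "qd": joint speeds; "tau": joint torques, N m; "eef_pos": TCP position; "tool_rot": TCP orientation; "force": force on the tool from outside, world axes, zero at the start; "torque": the same for the moment, N m; "width": finger opening in mm; "gripper_force": force on a finger pad.
Only numpy, scipy, OpenCV 4.12 (cv2) and the standard library are available. Lean on these libraries where they do the work, as an engineer would, in place of code of your own. Each camera call takes 0.05 s, during which the arm holds its last target. There are 200 camera calls.

## Working session

There is one attempt and no reset: what is moved stays moved. The work goes in short steps, Python scripts to look and compute and a tool call to move; the robot and the scene stay as the last step left them, time stands still between calls to the robot, and variables do not carry over. Pictures are saved under pics/ and viewed, at most 10 in all, crops included, and the job is handed in when it is done.

Besides the shell and the picture viewer there is one more tool, called after "Request:" as name(argument=value, ...), one argument or row to a line, values as JSON. play_rows: Moves the arm, as the interface text tells. Its arguments: {"type":"object","properties":{"targets":{"type":"array"}},"required":["targets"]}

```bash
mkdir -p pics; cat > h.py <<'E'
import numpy as np, cv2
from cell import ctrl
from scipy.spatial.transform import Rotation as R
def toolT():
    s=ctrl.read_state(); T=np.eye(4); T[:3,:3]=R.from_euler('xyz',s['tool_rot']).as_matrix(); T[:3,3]=s['eef_pos']; return T
def look(cam):
    c=ctrl.calibration(cam); E=toolT()@np.array(c['mount']) if cam=='wrist' else np.array(c['extrinsics'])
    p,d=ctrl.get_image(cam); f=240/np.tan(np.radians(c['vfov']/2))
    v,u=np.mgrid[:480,:640]
    P=np.stack([(u-c['cx'])/f*d,(v-c['cy'])/f*d,d],-1)@E[:3,:3].T+E[:3,3]
    return p,d,P
def save(n,p): cv2.imwrite('pics/'+n+'.png',p[...,::-1])
E
python3 - <<'E'
from h import *
s=ctrl.read_state();print(s)
for cam in('top','scene'):
    p,d,P=look(cam);save(cam+'0',p)
    for n in('switch_box','guard','guard_handle','lever_tip','pot','bowl','hammer'):
        for r in ctrl.trace(cam,n)[:1]:
            m=r['pixels']&(d>0);q=P[m]
            print(cam,n,round(r['confidence'],2),r['bbox'],np.median(q,0).round() if len(q) else 0,np.percentile(q,[2,98],axis=0).round().tolist() if len(q) else 0)
E
```

```text
{'clock': 0.0, 'qpos': array([ 1.08221763,  0.62935994,  0.03842636,  1.51834577, -0.0270053 ,
        0.99628755, -0.02001718]), 'qd': array([-5.19283954e-04, -3.58323049e-04, -2.58389746e-05,  1.20545415e-03,
        1.13580129e-03, -1.06513439e-03, -1.20459989e-03]), 'tau': array([-7.61503434e-04, -5.63409376e+01,  1.22559182e+00, -1.93450695e+01,
        1.08840445e-02,  1.03209246e-02, -1.10592171e-05]), 'eef_pos': array([ 266.46943772, -592.17573882,  218.88697539]), 'tool_rot': array([-3.13970954e+00,  1.15020636e-05,  4.22771765e-01]), 'force': array([-0.32065176, -0.25127724, -0.26924985]), 'torque': array([ 0.01480501,  0.02063344, -0.00293351]), 'gripper_force': 0.0, 'width': 85.57207702552203}
top switch_box 0.98 [262.6, 226.7, 324.2, 325.9] [513. 184. 106.] [[441.0, 121.0, 21.0], [637.0, 240.0, 150.0]]
top guard 0.8 [259.6, 252.6, 322.4, 314.2] [515. 183. 107.] [[454.0, 126.0, 102.0], [579.0, 240.0, 151.0]]
top guard_handle 0.9 [262.1, 254.3, 320.9, 321.1] [515. 183. 107.] [[453.0, 126.0, 101.0], [578.0, 239.0, 151.0]]
top lever_tip 0.2 [420.7, 263.0, 482.4, 345.2] [ 472
[... 342 characters left out ...]
.0, 285.0, 2.0], [578.0, 398.0, 30.0]]
scene switch_box 0.88 [270.8, 150.0, 390.3, 266.8] [537. 167. 105.] [[454.0, 118.0, 8.0], [642.0, 239.0, 149.0]]
scene guard 0.91 [271.7, 145.9, 368.3, 245.7] [519. 168. 107.] [[454.0, 122.0, 41.0], [581.0, 241.0, 151.0]]
scene guard_handle 0.77 [274.4, 149.1, 368.4, 245.4] [519. 167. 107.] [[458.0, 122.0, 50.0], [580.0, 239.0, 150.0]]
scene pot 0.65 [120.8, 265.7, 207.7, 369.1] [ 451. -166.   65.] [[390.0, -223.0, 2.0], [558.0, -114.0, 115.0]]
scene bowl 0.86 [355.5, 286.6, 439.3, 371.0] [772.  87.  21.] [[709.0, 15.0, 3.0], [841.0, 143.0, 51.0]]
scene hammer 0.82 [314.7, 109.5, 399.8, 200.2] [490. 348.  24.] [[338.0, 290.0, 6.0], [584.0, 396.0, 29.0]]
```

```bash
python3 - <<'E'
from h import *
p,d,P=look('top')
roi=(P[...,0]>400)&(P[...,0]<680)&(P[...,1]>90)&(P[...,1]<280)
for n,a,b in(('bar',135,160),('hoodtop',92,118),('plate',30,50)):
    m=roi&(P[...,2]>a)&(P[...,2]<b);q=P[m]
    r=cv2.minAreaRect(q[:,:2].astype(np.float32));print(n,len(q),r,q.mean(0).round(1),cv2.boxPoints(r).round().tolist())
    if n=='hoodtop':
        c,*_=np.linalg.lstsq(np.c_[q[:,:2],np.ones(len(q))],q[:,2],rcond=None);print('plane',c)
im=np.vstack([cv2.resize(p[200:350,180:500],(640,300)),cv2.resize(look('scene')[0][100:250,200:520],(640,300))]);save('c1',im)
E
```

```text
bar 232 ((475.7929382324219, 184.2803497314453), (97.1663818359375, 10.16098690032959), 87.86307525634766) [475.7 183.7 150. ] [[469.0, 136.0], [479.0, 136.0], [483.0, 233.0], [473.0, 233.0]]
hoodtop 3157 ((516.815185546875, 182.7752685546875), (120.10859680175781, 130.33050537109375), 88.04763793945312) [519.  182.3 107. ] [[450.0, 125.0], [580.0, 121.0], [584.0, 241.0], [454.0, 245.0]]
plane [-1.88924464e-02  1.36774616e-03  1.16603235e+02]
plate 491 ((532.805419921875, 171.56072998046875), (128.13760375976562, 203.62518310546875), 81.06001281738281) [471.4 168.8  37.7] [[422.0, 124.0], [623.0, 92.0], [643.0, 219.0], [442.0, 251.0]]
```

View pics/c1.png

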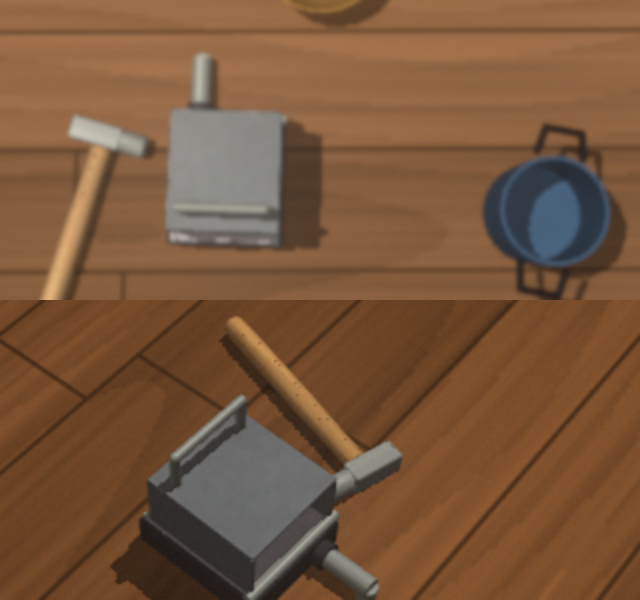

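```bash
cat >> h.py <<'E'
def delta(x,y,z):
    T=toolT(); return (T[:3,:3].T@(np.array([x,y,z])-T[:3,3])/10).round(2)
E
python3 -c "
from h import *
print(delta(470,-170,245),ctrl.read_state()['clock'])"
```

```text
[ 35.88 -30.21  -2.52] 0.9
```

Request:
play_rows(
  targets=[
    [0,35.9,-30.2,-2.5,-63.7],
    [0,35.9,-30.2,-2.5,-63.7],
    [0,35.9,-30.2,-2.5,-63.7],
    [0,35.9,-30.2,-2.5,-63.7],
    [0,35.9,-30.2,-2.5,-63.7],
    [0,35.9,-30.2,-2.5,-63.7],
    [0,35.9,-30.2,-2.5,-63.7],
    [0,35.9,-30.2,-2.5,-63.7],
    [0,35.9,-30.2,-2.5,-63.7],
    [0,35.9,-30.2,-2.5,-63.7],
  ],
)

```text
clock: 1.9
eef_pos: [472.6, -164.6, 245.6]
tool_rot: [3.139, -0.002, 1.541]
force: [0.0, -0.3, 0.7]
width: 85.4
gripper_force: 0.0
```

```bash
python3 -c "
from h import *
s=ctrl.read_state();print(delta(476,184.3,215),s['eef_pos'],s['tool_rot'],s['qpos'],s['clock'])"
```

```text
[34.88 -0.7   3.14] [ 472.64041064 -164.61776929  245.6284383 ] [ 3.13889095e+00 -2.16972020e-03  1.54134572e+00] [ 0.51476743  0.39602321 -0.32368023  1.88891904  0.15656039  0.879053
  0.0850753 ] 1.9
```

Request:
play_rows(
  targets=[
    [0,35.2,-0.4,3.1,0],
    [0,35.2,-0.4,3.1,0],
    [0,35.2,-0.4,3.1,0],
    [0,35.2,-0.4,3.1,0],
    [0,35.2,-0.4,3.1,0],
    [0,35.2,-0.4,3.1,0],
    [0,35.2,-0.4,3.1,0],
    [0,35.2,-0.4,3.1,0],
    [0,35.2,-0.4,3.1,0],
    [0,35.2,-0.4,3.1,0],
  ],
)

```text
clock: 2.9
eef_pos: [479.1, 180.3, 213.7]
tool_rot: [-3.141, 0.001, 1.533]
force: [-0.3, -0.2, 0.2]
width: 85.4
gripper_force: 0.0
```

```bash
python3 -c "
from h import *
p,d,P=look('wrist');save('w1',p)
q=P[(P[...,2]>132)&(P[...,2]<165)&(abs(P[...,0]-476)<40)&(abs(P[...,1]-184)<45)]
print(len(q),q.mean(0),cv2.minAreaRect(q[:,:2].astype(np.float32)),np.percentile(q[:,2],[5,50,95]))
s=ctrl.read_state();print(delta(476,184,153),s['eef_pos'],s['tool_rot'],s['qpos'],s['clock'])"
```

```text
1740 [476.46163999 186.78954905 149.88228239] ((476.10455322265625, 184.03001403808594), (89.9393081665039, 9.63377857208252), 87.9577407836914) [147.56677842 150.09107956 151.54050457]
[ 0.41 -0.34  6.08] [479.22255893 179.8185301  213.80105526] [-3.14156114e+00  1.33282158e-03  1.53188539e+00] [-0.1642535   0.45795075 -0.35708538  1.89777641  0.21385583  0.82339001
 -0.67276212] 2.95
```

View pics/w1.png

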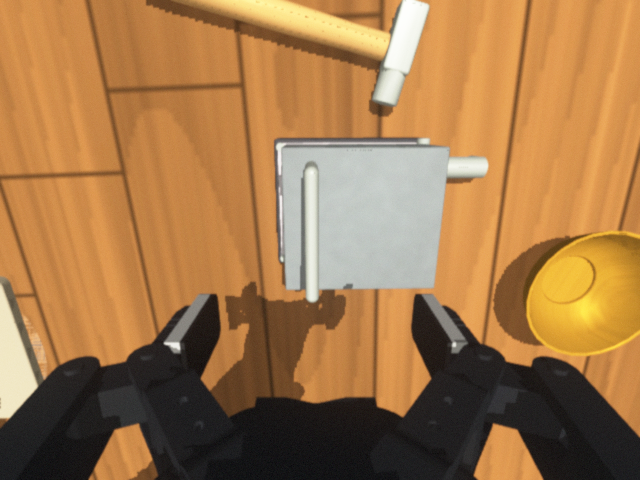

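Request:
play_rows(
  targets=[
    [0,0.3,-0.3,2.0,0],
    [0,0.3,-0.3,4.0,0],
    [0,0.3,-0.3,6.0,0],
    [0,0.3,-0.3,6.0,0],
    [0.5,0.3,-0.3,6.0,0],
    [0.78,0.3,-0.3,6.0,0],
    [0.78,0.3,-0.3,6.0,0],
    [0.78,0.3,-0.3,6.0,0],
    [0.78,0.3,-0.3,6.0,0],
    [0.78,0.3,-0.3,6.0,0],
  ],
)

```text
clock: 3.95
eef_pos: [476.2, 185.0, 154.0]
tool_rot: [3.141, -0.0, 1.535]
force: [0.1, -0.6, 0.1]
width: 18.9
gripper_force: 0.0
```

Request:
play_rows(
  targets=[
    [0.78,0,1.1,-1.0,0],
    [0.78,0,2.3,-1.9,0],
    [0.78,0,3.6,-2.7,0],
    [0.78,0,4.9,-3.3,0],
    [0.78,0,6.3,-3.8,0],
    [0.78,0,7.7,-4.2,0],
    [0.78,0,9.2,-4.4,0],
    [0.78,0,10.7,-4.5,0],
    [0.78,0,10.7,-4.5,0],
    [0.78,0,10.7,-4.5,0],
  ],
)

```text
clock: 4.95
eef_pos: [582.3, 181.1, 198.5]
tool_rot: [-3.14, 0.0, 1.535]
force: [-0.6, -0.4, 0.2]
width: 18.7
gripper_force: 0.0
```

```bash
python3 -c "
from h import *
p,d,P=look('scene');save('s2',cv2.resize(p[60:300,180:500],(640,480)))"
```

```text
(no output)
```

View pics/s2.png

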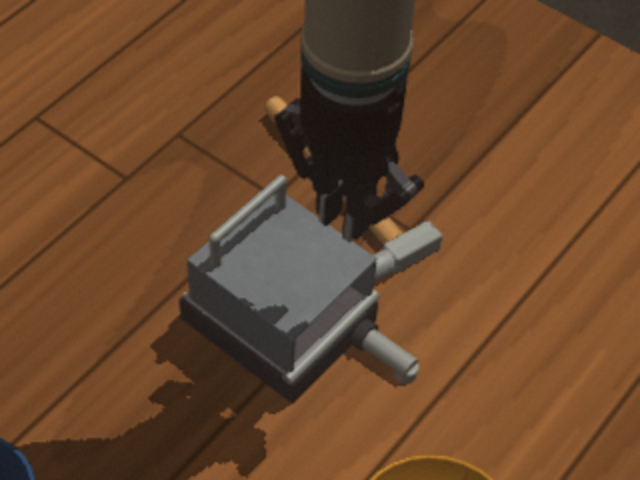

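Request:
play_rows(
  targets=[
    [0,0,-4,-1,0],
    [0,0,-8,-1,0],
    [0,0,-10.7,-1,0],
    [0,0,-10.7,-1,0],
    [0,0,-10.7,1,0],
    [0,0,-10.7,3,0],
    [0,0,-10.7,5.2,0],
    [0,0,-10.7,5.2,0],
    [0,0,-10.7,5.2,0],
    [0,0,-10.7,5.2,0],
  ],
)

```text
clock: 6.0
eef_pos: [476.8, 185.4, 147.8]
tool_rot: [3.14, -0.001, 1.535]
force: [0.9, 0.6, 0.2]
width: 85.1
gripper_force: 0.0
```

Request:
play_rows(
  targets=[
    [0.5,0,0,0,0],
    [0.86,0,0,0,0],
    [0.86,0,0,0,0],
    [0.86,0,0,0,0],
    [0.86,0,0,0,0],
    [0.86,0,0,0,0],
  ],
)

```text
clock: 6.6
eef_pos: [476.1, 184.9, 146.8]
tool_rot: [3.142, 0.0, 1.535]
force: [0.5, -0.1, -0.5]
width: 12.0
gripper_force: 0.0
```

```bash
python3 -c "
from h import *
p,d,P=look('wrist');save('w3',p)
q=P[(P[...,2]>132)&(P[...,2]<156)&(abs(P[...,0]-476)<40)&(abs(P[...,1]-184)<55)]
print(len(q),q.mean(0),cv2.minAreaRect(q[:,:2].astype(np.float32)))
s=ctrl.read_state();print(s['eef_pos'],s['force'],s['width'])"
```

```text
3498 [476.64838471 191.09542479 149.57196737] ((476.4429931640625, 185.04055786132812), (98.8463134765625, 10.054198265075684), 88.06336212158203)
[476.08825891 184.94146611 146.8246821 ] [0.00638763 0.32974281 0.18387899] 12.040164409328398
```

View pics/w3.png

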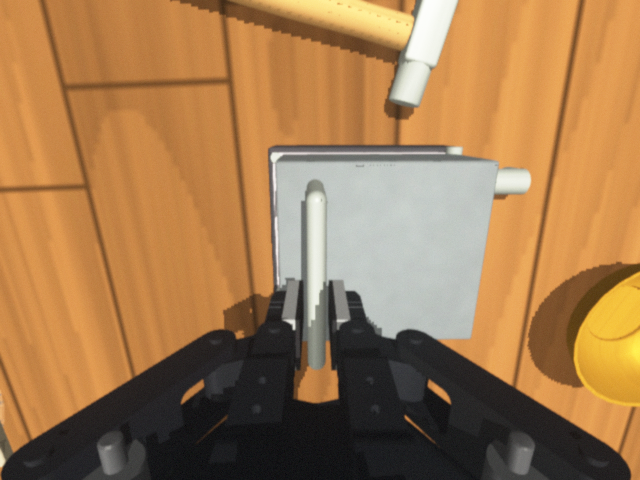

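Request:
play_rows(
  targets=[
    [0.86,0,0.5,-0.2,0],
    [0.86,0,1.1,-0.7,0],
    [0.86,0,1.7,-1.2,0],
    [0.86,0,2.3,-1.6,0],
    [0.86,0,2.9,-2.0,0],
    [0.86,0,3.6,-2.4,0],
    [0.86,0,4.2,-2.8,0],
    [0.86,0,4.9,-3.0,0],
    [0.86,0,4.9,-3.0,0],
  ],
)

```text
clock: 7.55
eef_pos: [526.4, 183.1, 177.1]
tool_rot: [3.14, -0.0, 1.534]
force: [0.5, -0.5, -0.4]
width: 11.9
gripper_force: 0.0
```

```bash
python3 -c "
from h import *
p,d,P=look('scene');save('s3',cv2.resize(p[60:300,180:500],(640,480)))
s=ctrl.read_state();print(s['eef_pos'],s['force'],s['width'])"
```

```text
[525.47736148 183.11891584 176.80359376] [-0.48390789 -0.31030329 -0.47924973] 11.791094946973292
```

View pics/s3.png

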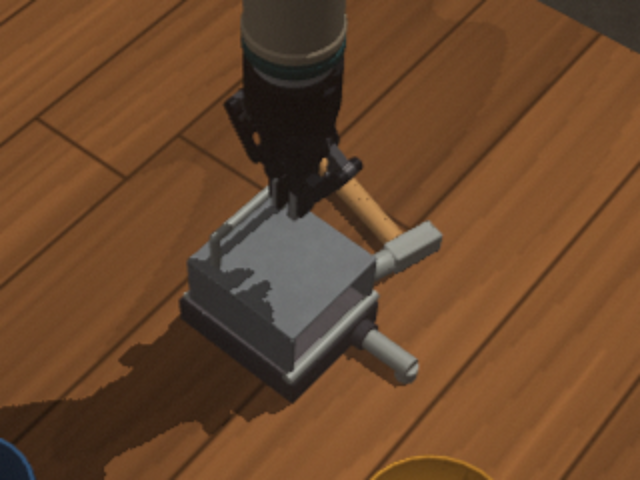

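Request:
play_rows(
  targets=[
    [0,0,0,-2,0],
    [0,0,-3,-2,0],
    [0,0,-4.9,-2,0],
    [0,0,-4.9,-2,0],
    [0,0,-4.9,0,0],
    [0,0,-4.9,2,0],
    [0,0,-4.9,2.9,0],
    [0,0,-4.9,2.9,0],
    [0,0,-4.9,2.9,0],
    [0,0,-4.9,2.9,0],
  ],
)

```text
clock: 8.6
eef_pos: [476.8, 185.3, 148.5]
tool_rot: [3.14, -0.001, 1.534]
force: [-0.7, -0.4, -0.7]
width: 85.7
gripper_force: 0.0
```

Request:
play_rows(
  targets=[
    [0.5,0,0,0,0],
    [1,0,0,0,0],
    [1,0,0,0,0],
    [1,0,0,0,0],
    [1,0,0,0,0],
    [1,0,0,0,0],
    [1,0,0,0,0],
  ],
)

```text
clock: 9.3
eef_pos: [476.1, 185.0, 147.8]
tool_rot: [-3.142, 0.0, 1.535]
force: [-0.4, 0.1, -0.3]
width: -0.3
gripper_force: 0.0
```

Request:
play_rows(
  targets=[
    [1,0,0.3,-0.3,0],
    [1,0,0.6,-0.5,0],
    [1,0,0.8,-0.8,0],
    [1,0,1.1,-1.0,0],
    [1,0,1.1,-1.0,0],
  ],
)

```text
clock: 9.8
eef_pos: [487.9, 184.7, 158.2]
tool_rot: [3.14, -0.001, 1.534]
force: [-0.3, 0.6, -0.2]
width: 0.2
gripper_force: 0.0
```

```bash
python3 -c "
from h import *
p,d,P=look('top')
m=(P[...,0]>440)&(P[...,0]<590)&(P[...,1]>205)&(P[...,1]<238)&(P[...,2]>95)&(P[...,2]<135);q=P[m]
c,*_=np.linalg.lstsq(np.c_[q[:,:2],np.ones(len(q))],q[:,2],rcond=None);print('plane',len(q),c)
s=ctrl.read_state();print(s['eef_pos'],s['force'],s['width'])"
```

```text
plane 12 [-1.78578345e-02 -4.09999849e-02  1.25511267e+02]
[487.42364697 184.55998287 157.99247956] [0.05428573 0.12164022 0.1277706 ] 0.03129492463002885
```

```bash
python3 -c "
from h import *
print(ctrl.finger_overhang, np.array(ctrl.calibration('wrist')['mount']).round(2).tolist())
p,d,P=look('wrist');save('w4',p)
T=toolT()
Q=(P-T[:3,3])@T[:3,:3]
for v in range(250,400,15): print(v,[tuple(Q[v,u].round().astype(int)) for u in (290,310,320,330,345)])
p,d,P=look('scene');save('s4',cv2.resize(p[100:260,220:440],(800,582)))
"
```

```text
25.0 [[-0.0, -0.95, -0.3, 76.28], [1.0, 0.0, -0.0, 0.14], [0.0, -0.3, 0.95, -153.93], [0.0, 0.0, 0.0, 1.0]]
250 [(np.int64(17), np.int64(-13), np.int64(7)), (np.int64(2), np.int64(-3), np.int64(49)), (np.int64(1), np.int64(3), np.int64(51)), (np.int64(1), np.int64(10), np.int64(51)), (np.int64(2), np.int64(20), np.int64(50))]
265 [(np.int64(9), np.int64(-13), np.int64(7)), (np.int64(-9), np.int64(-3), np.int64(50)), (np.int64(-9), np.int64(3), np.int64(50)), (np.int64(-9), np.int64(10), np.int64(51)), (np.int64(-9), np.int64(20), np.int64(49))]
280 [(np.int64(1), np.int64(-13), np.int64(6)), (np.int64(-20), np.int64(-3), np.int64(50)), (np.int64(-20), np.int64(3), np.int64(51)), (np.int64(-20), np.int64(10), np.int64(51)), (np.int64(-20), np.int64(20), np.int64(50))]
295 [(np.int64(7), np.int64(-11), np.int64(-22)), (np.int64(11), np.int64(-2), np.int64(-30)), (np.int64(11), np.int64(2), np.int64(-29)), (np.int64(10), np.int64(6), np.int64(-29)), (np.int64(7), np.int64(13), np.int64(-22))]
310 [(np.int64(7), np.int64(-10), np.int64(-36)), (np.int64(11), np.int64(-2), np.int64(-42)), 
[... 564 characters left out ...]
0), np.int64(-62))]
355 [(np.int64(12), np.int64(-7), np.int64(-70)), (np.int64(2), np.int64(-2), np.int64(-57)), (np.int64(0), np.int64(2), np.int64(-54)), (np.int64(12), np.int64(5), np.int64(-70)), (np.int64(11), np.int64(9), np.int64(-69))]
370 [(np.int64(17), np.int64(-6), np.int64(-82)), (np.int64(-3), np.int64(-2), np.int64(-58)), (np.int64(-6), np.int64(2), np.int64(-55)), (np.int64(14), np.int64(4), np.int64(-78)), (np.int64(17), np.int64(8), np.int64(-82))]
385 [(np.int64(17), np.int64(-6), np.int64(-88)), (np.int64(-12), np.int64(-2), np.int64(-56)), (np.int64(-204), np.int64(5), np.int64(159)), (np.int64(8), np.int64(4), np.int64(-78)), (np.int64(17), np.int64(8), np.int64(-88))]
```

View pics/s4.png

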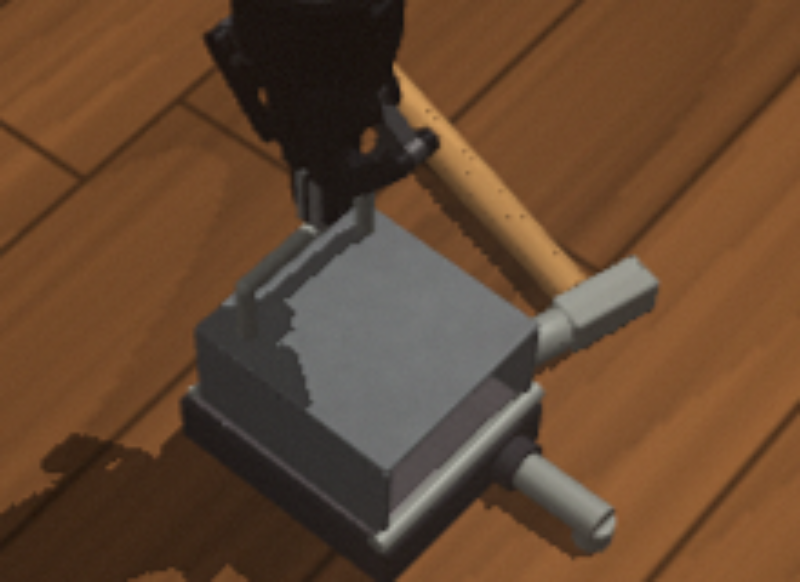

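View pics/w4.png

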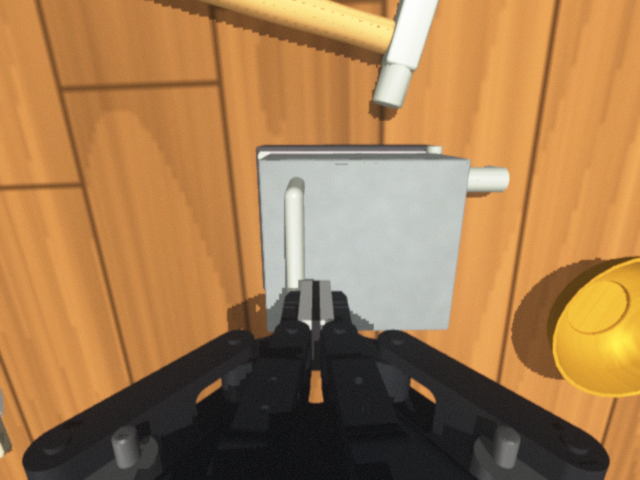

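```bash
python3 -c "
from h import *
p,d,P=look('wrist')
T=toolT();Q=(P-T[:3,3])@T[:3,:3]
for v in range(274,300,2): print(v,[tuple(int(a) for a in Q[v,u].round()) for u in (308,312,322,327)])
p,d,P=look('scene')
m=(abs(P[...,0]-T[0,3])<25)&(abs(P[...,1]-T[1,3])<16)&(P[...,2]>120)
q=P[m];print(T[:3,3],len(q));
for z in range(120,260,10):
  k=q[(q[:,2]>=z)&(q[:,2]<z+10)]; print(z,len(k),k.mean(0).round() if len(k) else '')
"
```

```text
274 [(-16, -5, 51), (-15, -2, 49), (-16, 4, 51), (-16, 8, 51)]
276 [(-17, -5, 50), (-17, -2, 49), (-17, 4, 50), (-17, 8, 50)]
278 [(-19, -5, 51), (-19, -2, 51), (-19, 4, 51), (-19, 8, 50)]
280 [(-20, -5, 50), (-20, -2, 50), (-20, 4, 51), (-20, 8, 50)]
282 [(11, -3, -17), (11, -1, -17), (10, 3, -16), (11, 5, -17)]
284 [(10, -3, -18), (11, -1, -19), (11, 3, -19), (11, 5, -19)]
286 [(11, -3, -21), (11, -1, -22), (11, 3, -21), (11, 5, -22)]
288 [(11, -3, -23), (11, -1, -23), (10, 3, -22), (11, 5, -23)]
290 [(11, -3, -25), (11, -1, -25), (11, 3, -25), (11, 5, -25)]
292 [(11, -3, -27), (11, -1, -27), (11, 3, -27), (11, 5, -27)]
294 [(11, -3, -30), (11, -1, -29), (11, 3, -29), (11, 5, -29)]
296 [(11, -3, -31), (11, -1, -31), (11, 3, -31), (10, 5, -30)]
298 [(11, -3, -32), (11, -1, -33), (11, 3, -32), (10, 5, -31)]
[486.86605103 184.49614804 157.73116451] 657
120 0 
130 0 
140 28 [479. 180. 147.]
150 29 [476. 178. 152.]
160 0 
170 32 [489. 177. 177.]
180 55 [491. 179. 185.]
190 52 [491. 177. 195.]
200 40 [489. 176. 205.]
210 56 [487. 175. 216.]
220 123 [495. 179. 224.]
230 48 [493. 175. 235.]
240 46 [487. 171. 245.]
250 60 [490. 172. 255.]
```

Request:
play_rows(
  targets=[
    [0,0,-1.1,0,0],
    [0,0,-1.1,0,0],
    [0,0,-1.1,0,0],
    [0,0,-1.1,0,0],
    [0,0,-1.1,1.5,0],
    [0,0,-1.1,3.0,0],
    [0,0,-1.1,4.2,0],
    [0,0,-1.1,5.2,0],
    [0,0,-1.1,5.2,0],
    [0,0,-1.1,5.2,0],
  ],
)

```text
clock: 11.05
eef_pos: [476.2, 185.1, 105.8]
tool_rot: [-3.142, -0.0, 1.535]
force: [0.1, 0.3, -0.7]
width: 85.8
gripper_force: 0.0
```

Request:
play_rows(
  targets=[
    [0.5,0,0,0,0],
    [0.86,0,0,0,0],
    [0.86,0,0,0,0],
    [0.86,0,0,0,0],
    [0.86,0,0,0,0],
    [0.86,0,0,0,0],
  ],
)

```text
clock: 11.65
eef_pos: [476.1, 185.0, 105.9]
tool_rot: [3.141, -0.0, 1.535]
force: [0.0, 0.1, 0.1]
width: 11.9
gripper_force: 0.0
```

Request:
play_rows(
  targets=[
    [0.86,0,0.5,-0.4,0],
    [0.86,0,1.1,-0.9,0],
    [0.86,0,1.7,-1.4,0],
    [0.86,0,2.3,-1.8,0],
    [0.86,0,2.3,-1.8,0],
  ],
)

```text
clock: 12.15
eef_pos: [498.3, 184.1, 124.6]
tool_rot: [-3.14, 0.001, 1.534]
force: [-4.8, 0.1, 2.7]
width: 12.2
gripper_force: 2.1
```

```bash
python3 -c "
from h import *
p,d,P=look('scene');save('s5',cv2.resize(p[100:260,220:440],(800,582)))
s=ctrl.read_state();print(s['eef_pos'],s['force'],s['width'])"
```

```text
[498.32841236 184.1160643  124.42196246] [-4.10325245  0.45485575  2.51675423] 11.72087470664029
```

View pics/s5.png

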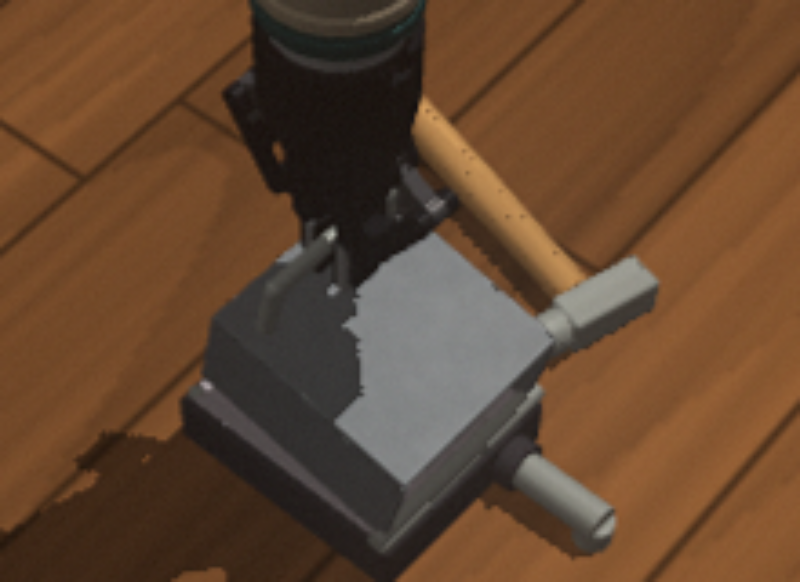

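Request:
play_rows(
  targets=[
    [0.86,0,1.25,-0.85,0],
    [0.86,0,2.6,-1.4,0],
    [0.86,0,4.0,-1.9,0],
    [0.86,0,5.4,-2.3,0],
    [0.86,0,6.9,-2.5,0],
    [0.86,0,8.4,-2.6,0],
    [0.86,0,9.9,-2.5,0],
    [0.86,0,11.4,-2.2,0],
    [0.86,0,12.8,-1.8,0],
    [0.86,0,14.2,-1.3,0],
  ],
)

```text
clock: 13.2
eef_pos: [642.2, 178.9, 137.3]
tool_rot: [3.141, -0.0, 1.534]
force: [-0.8, 1.8, 1.1]
width: 11.7
gripper_force: 0.8
```

Request:
play_rows(
  targets=[
    [0.86,0,1.35,0.7,0],
    [0.86,0,2.6,1.5,0],
    [0.86,0,3.8,2.4,0],
    [0.86,0,3.8,2.4,0],
    [0.86,0,3.8,2.4,0],
  ],
)

```text
clock: 13.7
eef_pos: [680.3, 177.2, 113.3]
tool_rot: [3.139, -0.0, 1.534]
force: [2.5, -0.2, 0.6]
width: 11.9
gripper_force: 0.0
```

```bash
python3 -c "
from h import *
p,d,P=look('scene');save('s6',cv2.resize(p[100:280,220:460],(800,600)))
s=ctrl.read_state();print(s['eef_pos'],s['force'],s['width'])"
```

```text
[680.02357661 177.41877699 113.64161398] [ 3.13642262 -0.85103562 -0.62933005] 11.921417015135697
```

View pics/s6.png

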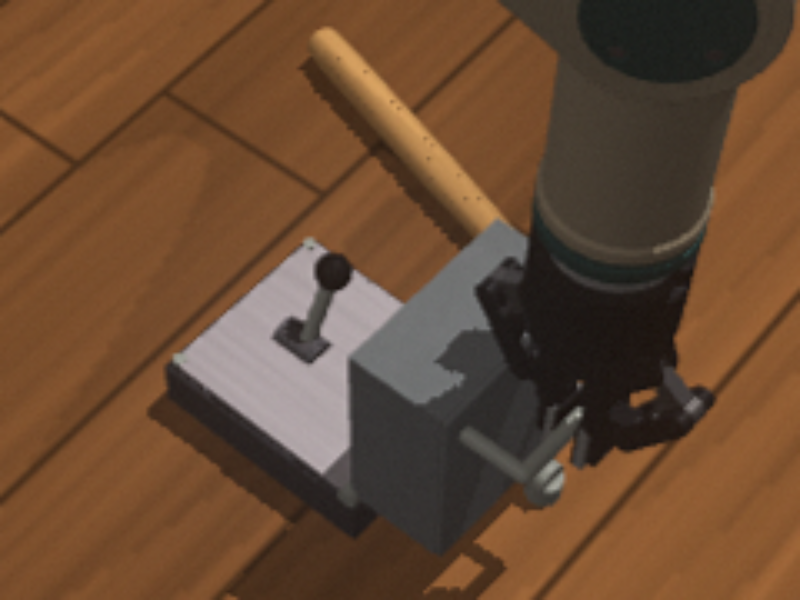

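Request:
play_rows(
  targets=[
    [0.86,0,0,-4,0],
    [0.86,0,0,-8,0],
    [0.86,0,0,-11.7,0],
    [0.86,0,0,-11.7,0],
    [1,2,-5,-11.7,0],
    [1,4,-10,-11.7,0],
    [1,6.4,-15,-11.7,0],
    [1,6.4,-18.7,-11.7,0],
    [1,6.4,-18.7,-11.7,0],
    [1,6.4,-18.7,-11.7,0],
  ],
)

```text
clock: 14.75
eef_pos: [493.0, 248.4, 230.4]
tool_rot: [3.141, 0.001, 1.537]
force: [0.4, 0.3, 0.2]
width: -0.1
gripper_force: 0.0
```

```bash
python3 -c "
from h import *
p,d,P=look('wrist')
for r in ctrl.trace('wrist','lever_tip')[:2]:
    m=r['pixels']&(d>0);q=P[m];print(r['confidence'],r['bbox'],len(q))
g=p.max(-1)<60
m=g&(abs(P[...,0]-495)<40)&(abs(P[...,1]-205)<35)&(P[...,2]>60)&(P[...,2]<110);q=P[m];print(len(q),np.median(q,0) if len(q) else '',np.percentile(q,[2,98],axis=0) if len(q) else '')
m=(P[...,2]>100)&(P[...,2]<200)&(P[...,0]>530)&(P[...,0]<640)&(abs(P[...,1]-180)<70);q=P[m];print('guard min x',np.percentile(q,[1,50,99],axis=0).round() if len(q) else '')
s=ctrl.read_state();print(s['eef_pos'],s['force'],delta(495,248,54))"
```

```text
0.64 [304.3, 249.1, 329.9, 267.2] 371
146 [492.12461583 209.27853597  93.51193505] [[484.57422382 202.45640601  89.30376991]
 [501.54215576 218.20815038  96.40915252]]
guard min x [[572. 129. 105.]
 [607. 209. 172.]
 [637. 241. 176.]]
[495.5246881  247.81085212 230.19266613] [ 0.04491879 -1.0151193   0.10677528] [ 0.02 -0.08 17.62]
```

Request:
play_rows(
  targets=[
    [1,0,-0.1,4.5,0],
    [1,0,-0.1,9,0],
    [1,0,-0.1,13,0],
    [1,0,-0.1,16,0],
    [1,0,-0.1,17.6,0],
    [1,0,-0.1,17.6,0],
    [1,0,-0.1,17.6,0],
  ],
)

```text
clock: 15.55
eef_pos: [494.5, 248.1, 53.7]
tool_rot: [3.141, -0.0, 1.533]
force: [1.2, -0.3, 0.1]
width: 0.1
gripper_force: 0.0
```

Request:
play_rows(
  targets=[
    [1,-1,0,0,0],
    [1,-2,0,0,0],
    [1,-3,0,0,0],
    [1,-4,0,0,0],
    [1,-5,0,0,0],
    [1,-5.7,0,0,0],
    [1,-6.4,0,0,0],
    [1,-7.1,0,0,0],
    [1,-7.1,0,0,0],
  ],
)

```text
clock: 16.45
eef_pos: [490.9, 180.7, 54.2]
tool_rot: [3.14, -0.006, 1.536]
force: [-0.6, 7.1, 2.0]
width: -0.0
gripper_force: 3.6
```

Request:
play_rows(
  targets=[
    [1,-0.3,0,0,0],
    [1,-0.3,0,0,0],
    [1,-0.3,0,0,0],
  ],
)

```text
clock: 16.75
eef_pos: [490.9, 180.4, 54.3]
tool_rot: [3.139, -0.009, 1.539]
force: [-1.8, 12.4, -0.7]
width: 0.2
gripper_force: 5.1
```

Request:
play_rows(
  targets=[
    [1,1.5,0,0,0],
    [1,2,0,-4,0],
    [1,2,0,-9,0],
    [1,2,0,-13,0],
    [1,2,0,-18,0],
    [1,2,0,-18,0],
    [1,2,0,-18,0],
  ],
)

```text
clock: 17.45
eef_pos: [491.6, 193.5, 234.6]
tool_rot: [3.14, 0.001, 1.534]
force: [-1.3, -0.5, -0.5]
width: -0.1
gripper_force: 0.0
```

```bash
python3 -c "
from h import *
p,d,P=look('wrist')
for r in ctrl.trace('wrist','lever_tip')[:2]:
    m=r['pixels']&(d>0);q=P[m];print(r['confidence'],r['bbox'],np.median(q,0))
p,d,P=look('scene');save('s7',cv2.resize(p[100:280,220:460],(800,600)))
T=toolT()
s=ctrl.read_state();print(s['eef_pos'],s['force'],delta(680,177.3,234))"
```

```text
0.96 [305.8, 216.1, 326.8, 266.1] [492.6397122  162.59490311  85.18762886]
[490.26235531 193.32690133 232.176715  ] [ 0.06360715 -1.12673973  0.26372415] [-0.91 19.02 -0.25]
```

View pics/s7.png

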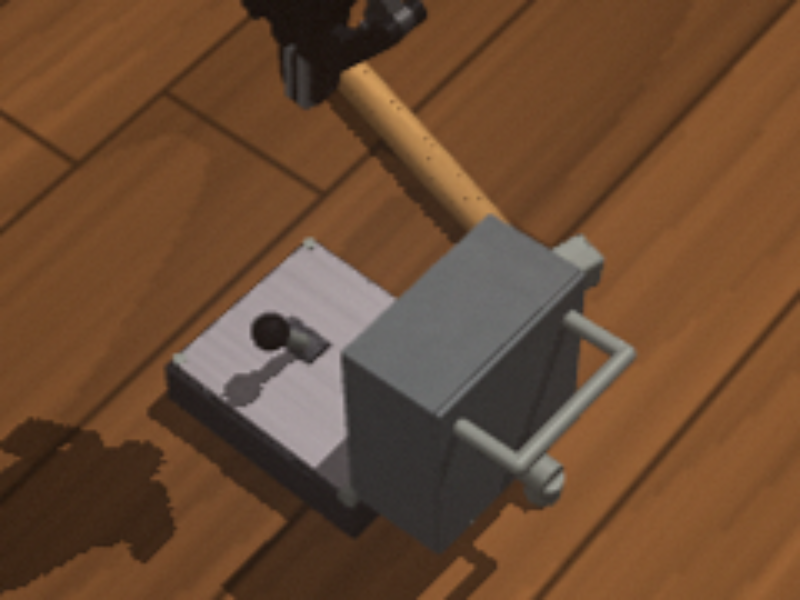

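Request:
play_rows(
  targets=[
    [0.75,-0.9,5,-0.3,0],
    [0.75,-0.9,10,-0.3,0],
    [0.75,-0.9,15,-0.3,0],
    [0.75,-0.9,19.0,-0.3,0],
    [0.75,-0.9,19.0,-0.3,0],
    [0.75,-0.9,19.0,-0.3,0],
  ],
)

```text
clock: 18.2
eef_pos: [680.0, 178.0, 233.6]
tool_rot: [-3.137, 0.001, 1.534]
force: [-0.0, 0.7, 0.0]
width: 21.7
gripper_force: 0.0
```

```bash
python3 -c "
from h import *
for cam in ('scene','wrist'):
  p,d,P=look(cam)
  m=(P[...,2]>138)&(P[...,2]<168)&(P[...,0]>655)&(P[...,0]<710)&(abs(P[...,1]-177)<42);q=P[m];print(cam,len(q),q.mean(0) if len(q) else '',np.percentile(q,[5,95],axis=0).round(1) if len(q) else '')
s=ctrl.read_state();print(s['eef_pos'],s['tool_rot'],s['force'],s['width'],delta(680,177.3,113))"
```

```text
scene 270 [675.78315129 178.1351089  159.08858078] [[668.9 137.  155.7]
 [680.8 216.9 162. ]]
wrist 1568 [675.46167432 177.72280675 158.88202478] [[667.4 137.2 156.3]
 [680.8 216.3 160.7]]
[679.17746228 178.9279663  235.36326065] [-3.13812862e+00  7.28548389e-04  1.53581264e+00] [-0.72551694 -0.35828523  0.14530408] 21.129979470306647 [-0.15  0.13 12.24]
```

Request:
play_rows(
  targets=[
    [0.75,0,-0.15,4,0],
    [0.75,0,-0.15,8,0],
    [0.75,0,-0.15,10.5,0],
    [0.75,0,-0.15,12.0,0],
    [0.86,0,-0.15,12.0,0],
    [0.86,0,-0.15,12.0,0],
    [0.86,0,-0.15,12.0,0],
  ],
)

```text
clock: 19.0
eef_pos: [679.5, 178.7, 117.6]
tool_rot: [3.141, -0.0, 1.535]
force: [0.8, -0.8, -0.2]
width: 12.5
gripper_force: 0.6
```

Request:
play_rows(
  targets=[
    [0.86,0,-1.2,-0.8,0],
    [0.86,0,-2.4,-1.5,0],
    [0.86,0,-3.8,-2.1,0],
    [0.86,0,-5.2,-2.6,0],
    [0.86,0,-6.6,-3.0,0],
    [0.86,0,-8.1,-3.3,0],
    [0.86,0,-9.6,-3.4,0],
    [0.86,0,-11.1,-3.3,0],
    [0.86,0,-12.6,-3.1,0],
    [0.86,0,-14.0,-2.8,0],
  ],
)

```text
clock: 20.0
eef_pos: [539.5, 184.4, 146.0]
tool_rot: [3.139, -0.001, 1.535]
force: [2.3, 0.7, 0.4]
width: 12.2
gripper_force: 0.7
```

Request:
play_rows(
  targets=[
    [0.86,0,-1.4,0.5,0],
    [0.86,0,-2.75,1.15,0],
    [0.86,0,-3.4,1.5,0],
    [0.86,0,-4.0,1.95,0],
    [0.86,0,-4.6,2.4,0],
    [0.86,0,-5.2,2.85,0],
    [0.86,0,-5.8,3.3,0],
    [0.86,0,-6.3,3.8,0],
    [0.86,0,-6.6,3.9,0],
    [0.86,0,-6.8,3.9,0],
  ],
)

```text
clock: 21.0
eef_pos: [473.3, 186.1, 105.4]
tool_rot: [3.139, -0.001, 1.534]
force: [7.9, -0.8, -3.4]
width: 12.0
gripper_force: 4.3
```

```bash
python3 -c "
from h import *
s=ctrl.read_state();print(s['eef_pos'],s['force'],s['width'])"
```

```text
[473.31336339 186.08408538 105.42251709] [ 7.93328143 -0.8243884  -3.42624291] 11.985986556668623
```

Request:
play_rows(
  targets=[
    [0.86,0,-0.3,0,0],
    [0.86,0,-0.3,0,0],
    [0.5,0,0.1,0,0],
    [0.5,0,0.3,0,0],
    [0.5,0,0.3,0,0],
    [0.5,0,0.3,0,0],
    [0.5,0,0.3,-3,0],
    [0.5,0,0.3,-7,0],
    [0.5,0,0.3,-12,0],
    [0.5,0,0.3,-12,0],
  ],
)

```text
clock: 22.0
eef_pos: [477.7, 188.3, 231.7]
tool_rot: [3.131, -0.005, 1.535]
force: [-0.0, 0.9, -0.1]
width: 42.6
gripper_force: 0.0
```

Request:
play_rows(
  targets=[
    [0.5,-5,0,-2,0],
    [0.5,-10,0,-2,0],
    [0.5,-15,0,-2,0],
    [0.5,-20,0,-2,0],
    [0.5,-20,0,-2,0],
    [0.5,-20,0,-2,0],
  ],
)

```text
clock: 22.6
eef_pos: [466.6, -15.4, 245.4]
tool_rot: [-3.14, 0.0, 1.531]
force: [-0.3, 0.6, 0.4]
width: 42.9
gripper_force: 0.0
```

```bash
python3 -c "
from h import *
p,d,P=look('top')
m=(P[...,0]>440)&(P[...,0]<595)&(P[...,1]>128)&(P[...,1]<238)&(P[...,2]>92)&(P[...,2]<130);q=P[m]
for i in range(3):
  A=np.c_[q[:,:2],np.ones(len(q))];c,*_=np.linalg.lstsq(A,q[:,2],rcond=None);q=q[abs(A@c-q[:,2])<4]
print('plane',len(q),c)
for n in('pot','bowl','hammer'):
    for r in ctrl.trace('top',n)[:1]: print(n,r['bbox'])
s=ctrl.read_state();print(s['eef_pos'],s['force'],s['width'],s['clock'])"
```

```text
plane 2567 [ 9.24827919e-04 -5.78574107e-06  1.05401473e+02]
pot [460.5, 262.7, 481.8, 315.2]
bowl [308.2, 143.9, 372.6, 208.7]
hammer [194.4, 256.5, 254.0, 373.0]
[467.33499074 -11.87503261 245.73427163] [-0.31470923  0.66548475 -1.17146564] 42.55899423309004 22.8
```

Guard flat (slope 0.001 rad), lever seen on, nothing else moved (the pot is only partly hidden by the arm). Handing in.

```bash
python3 -c "
from cell import ctrl
print(ctrl.finish_job())"
```

```text
the job is handed in; nothing more can be done
None
```

The job is handed in: the lever was pushed to its right-hand stop and the guard measured shut, but no verdict came back. The fingertips really sit about 16 mm behind the reported TCP, not 25 mm ahead as stated, so the first three tries passed over the handle until I corrected for it.

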